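# Refill and snap shut the topping dispenser

## Task

Refill the topping dispenser: tip all five chocolate chunks out of the scoop, through the funnel and down into its clear tube, and lay the scoop back upright in the shallow metal tray. Then swing the white cover over the funnel and press its blue pad down until the spring catch snaps over it and holds the cover fully shut. Do not shift the jar, the bowl or the spatula.

Things in the scene. Friction and masses are not known exactly. Their poses are not given: they have to be found in the camera images.
- dispenser: Fixed topping dispenser, 145 mm tall when shut: grey base plate 150 x 140 x 12 mm, upright clear tube, round steel funnel on top. Origin: centre of the underside, on the axis of tube and funnel. x axis: from the cover's hinge to the catch, within 0.4 rad of world x, so the hinge side faces the robot; y along the hinge; z up. It stands on the robot's left or right.
- funnel_mouth (a point): Centre of the funnel's open mouth, at rim height (135 mm above the table). Mouth: 108 mm inside, 116 mm outside diameter; the funnel narrows to the 46 mm tube within 55 mm. Axes as the dispenser's.
- tube_floor (a point): Centre of the clear tube's inner floor, 16 mm above the table; the tube's upper end is 66 mm above this point.
- cover (a joint): Angle of the white cover: 0 shut and level, grows as it opens, 1.57 upright, stop at 1.75; starts open. A friction hinge (0.09 N m) keeps it where it is left, so push it all the way. At 0.11 rad (free edge 13 mm high) its tongue meets the sprung catch; 6 to 8 N down on the blue pad snaps it past the hump at 0.05 rad; the catch then pulls it to 0 and holds it.
- cover_hinge (a point): Middle of the cover's hinge axis, 62 mm from the dispenser's axis on its -x side, 135.5 mm above the table. Turns with the cover: y is the hinge axis, x points along the cover's underside from hinge to free edge, z out of its outer (upper) face, 5 mm off the x axis. The round cover is 120 mm in diameter, 5 mm thick and reaches 124 mm from the hinge.
- cover_pad (a point): Centre of the top of the blue press pad (26 x 46 mm, 4 mm thick) on the cover's outer face near the free edge: 103 mm from the hinge along the cover, 9 mm off its underside. Turns with the cover, axes as cover_hinge.
- tray: Fixed shallow metal tray, 260 x 160 mm, walls 12 mm high, floor 3 mm thick. Origin: centre of the underside; x along its length, z up. The scoop starts in it and goes back into it.
- scoop_grip (a point): Centre to grip of the scoop's black handle: a level bar 95 mm long, 20 mm wide (y), 16 mm high, 46 mm above the scoop's underside; the point is 40 mm behind the bowl's back wall, 54 mm ahead of the handle's end. x axis: along the handle to the scoop's open nose; y across it; z up. Scoop 0.14 to 0.24 kg, nose heavy.
- scoop_bowl (a point): Centre of the scoop's bowl, 17 mm above its underside, 85 mm ahead of the grip point, same axes. Steel, 91 x 64 mm, open at the top and nose (+x), side walls 34 mm high. The floor is flat behind and rises 10 mm to the nose edge, 47 mm ahead of this point and 7 mm below it. The slick chunks slide out when the nose is tipped down 40 to 55 degrees.
- chunk1_center (a point): Centre of a loose dark brown chocolate chunk, 18 x 15 x 14 mm, 10 g; starts in the scoop.
- chunk2_center (a point): Centre of a loose dark brown chocolate chunk, 18 x 15 x 14 mm, 10 g; starts in the scoop.
- chunk3_center (a point): Centre of a loose dark brown chocolate chunk, 18 x 15 x 14 mm, 10 g; starts in the scoop.
- chunk4_center (a point): Centre of a loose dark brown chocolate chunk, 18 x 15 x 14 mm, 10 g; starts in the scoop.
- chunk5_center (a point): Centre of a loose dark brown chocolate chunk, 18 x 15 x 14 mm, 10 g; starts in the scoop.
- jar_mid (a point): Bystander: closed amber jar, 66 mm diameter, 100 mm tall; point on its axis half-way up, z up.
- bowl_mid (a point): Bystander: white bowl, rim 110 mm diameter, 50 mm tall; point on its axis half-way up, z up.
- knife_mid (a point): Bystander: spatula lying flat, 280 mm long; point in its handle, x along it towards the blade, z up.
Things that resemble listed ones, but are neither listed nor needed, are in the scene too. Of the things shaped like the part that bears scoop_grip, the bare steel one is meant.

How it is judged (in metres and radians):
On the way, in this order (a step that is already met when the one before it is completed fails the run):
1. all five chunks are in the clear tube, the cover still open (horizontal distance between each of chunk1_center, chunk2_center, chunk3_center, chunk4_center, chunk5_center and tube_floor below 0.024 m and z of chunk1_center in the frame of tube_floor between -0.002 and 0.064 m and z of chunk2_center in the frame of tube_floor between -0.002 and 0.064 m and z of chunk3_center in the frame of tube_floor between -0.002 and 0.064 m and z of chunk4_center in the frame of tube_floor between -0.002 and 0.064 m and z of chunk5_center in the frame of tube_floor between -0.002 and 0.064 m and value of joint cover above 0.5 rad), for 0.2 s.
2. the scoop is laid back upright in the tray and released, the cover still open (x of scoop_bowl in the frame of tray between -0.13 and 0.13 m and y of scoop_bowl in the frame of tray between -0.08 and 0.08 m and height (world z) of scoop_bowl below 0.035 m and angle between scoop_bowl's own z axis and vertical below 0.2 rad and linear speed of scoop below 0.03 m/s and contact force between the fingers and scoop below 0.05 N and value of joint cover above 0.5 rad), for 0.2 s.
At the end, for the whole second after the job is handed in: All five chunks lie in the clear tube (centres within 24 mm of its axis and less than 64 mm above its inner floor), the scoop lies released and still in the tray (bowl centre over the tray, within 0.2 rad of level), and the cover is held shut by its catch (cover angle under 0.03 rad) (horizontal distance between each of chunk1_center, chunk2_center, chunk3_center, chunk4_center, chunk5_center and tube_floor below 0.024 m and z of chunk1_center in the frame of tube_floor between -0.002 and 0.064 m and z of chunk2_center in the frame of tube_floor between -0.002 and 0.064 m and z of chunk3_center in the frame of tube_floor between -0.002 and 0.064 m and z of chunk4_center in the frame of tube_floor between -0.002 and 0.064 m and z of chunk5_center in the frame of tube_floor between -0.002 and 0.064 m and linear speed of each of chunk1, chunk2, chunk3, chunk4, chunk5 below 0.05 m/s and x of scoop_bowl in the frame of tray between -0.13 and 0.13 m and y of scoop_bowl in the frame of tray between -0.08 and 0.08 m and height (world z) of scoop_bowl below 0.035 m and angle between scoop_bowl's own z axis and vertical below 0.2 rad and linear speed of scoop below 0.03 m/s and contact force between the fingers and scoop below 0.05 N and value of joint cover below 0.03 rad); the robot touches nothing.
It fails at once if the jar is shifted or tipped (distance of jar_mid from where it was at the start of the episode above 0.03 m or angle between jar_mid's own z axis and vertical above 0.4 rad).
It fails at once if the bowl is shifted or tipped (distance of bowl_mid from where it was at the start of the episode above 0.03 m or angle between bowl_mid's own z axis and vertical above 0.4 rad).
It fails at once if the spatula is shifted or tipped (distance of knife_mid from where it was at the start of the episode above 0.03 m or angle between knife_mid's own z axis and vertical above 0.4 rad).
It also fails if it takes over 72 s, if anything falls off the work surface, if the arm or the gripper's body presses on something with over 40 N, if the wrist force passes 120 N, or if a joint passes its speed limit or range.

## Robot

A 7-joint arm with a two-finger parallel gripper is mounted at the origin on the work surface. World frame = base frame: x ahead of the robot, y to its left, z up, the work surface at z = 0. Lengths are in mm, angles in rad, forces in N, time in s.
With the tool pointing down it reaches from about 425 to 875 mm from the base axis. Payload 4.7 kg.
Tool frame: the origin (TCP) lies at the very end of the fingers, on their centre line; the grasp point (between the pads) lies 19 mm behind it; z points along the fingers, y is the direction in which the jaws open and shut (so a half turn about z gives the same grasp; the last joint's range is limited). The gripper opens to 87 mm and grips with 3 to 60 N. Pads are 19 mm wide; open, the fingers measure 117 mm over their backs; the gripper's body (75 mm by 190 mm) begins 51 mm behind the grasp point.
Start: joints at [-1.273, 0.321, -0.07, 1.45, 0.023, 1.371, -0.057], TCP at [182.031, 624.012, 222.587] pointing down, gripper open.
Joint ranges: [-2.86, 2.86], [-0.3, 2.09], [-1.38, 1.24], [0.06, 2.45], [-1.56, 4.7], [0.09, 2.05], [-2.69, 2.69]. Speed limits (rad/s): [2.57, 2.57, 3.14, 3.14, 3.14, 3.14, 3.14].

## Interface

Orientations are given as a unit quaternion [x, y, z, w].
In Python, from cell import r, optics, status gives the robot as it stands. The module is installed in compiled form; this text tells all that it offers. Calls block until the motion is done:
- r.movep(position, orientation): joint-space move of the TCP to a pose.
- r.servo_line(position, frame=None, rate=150, stop_force=None): straight line of the TCP; frame=None keeps the orientation; rate is the mean speed in mm/s. With stop_force (N) it stops when the force on the tool has changed by that much, and returns True; else False.
- r.movej(angles): joint-space move.
- r.grip(opening, grip_force=None): finger opening in mm; grip_force is the grip in N (None keeps the last); returns when the fingers have stopped.
- r.hold(seconds).
- r.solve_ik(position, orientation): joint angles nearest the present ones, or None.
- optics.camera(name): name is "side" or "top" or "wrist"; returns the picture (384x512x3 uint8, blue, green, red); there is no depth.
- optics.camera_params(name): a dict with "intrinsics" (3x3 intrinsics, pixels), "R" (3x3) and "t" (3): a world point X has camera coordinates R X + t. Camera axes: x right, y down, z forward; pixel columns grow to the right and rows downward; lengths in mm; the calibration is good to about 2 mm. A picture is of the moment at which its call begins: read the wrist's pose just before it. camera_params takes no time and is no camera call; for the wrist camera it gives the pose at the moment of the call.
A pose or a line that the arm cannot do raises r.MotionError and nothing moves.
- r.hand_in(): hands the job in, once; it reports no verdict.
Readings, each from a call of its own:
- status.get_clock(): time.
- status.get_q(): joint angles.
- status.get_qvel(): joint speeds.
- status.get_effort(): joint torques, N m.
- status.get_eef_pos(): TCP position.
- status.get_eef_rot(): TCP orientation.
- status.get_wrist_force(): force on the tool from outside, world axes, zero at the start.
- status.get_ft_torque(): the same for the moment, N m.
- status.get_opening(): finger opening in mm.
Only numpy, scipy, OpenCV 4.12 (cv2) and the standard library are available. Lean on these libraries where they do the work, as an engineer would, in place of code of your own. Each camera call takes 0.05 s, during which the arm holds its last target.

## Working session

There is one attempt and no reset: what is moved stays moved. The work goes in short steps, each a Python script; the robot and the scene stay as the last script left them, time stands still between calls to the robot, and variables do not carry over. Pictures are saved under pics/ and viewed, and the job is handed in when it is done.

```bash
mkdir -p pics; ls; python3 - <<'E'
from cell import r,optics,status
import cv2,numpy as np
for n in ["side","top","wrist"]:
    im=optics.camera(n); cv2.imwrite(f"pics/{n}0.png",im)
    p=optics.camera_params(n); print(n,np.round(p["intrinsics"],1).tolist(),np.round(p["R"],3).tolist(),np.round(p["t"],1))
print(status.get_clock(),status.get_eef_pos(),status.get_eef_rot(),status.get_opening(),status.get_wrist_force())
E
```

```text
pics
side [[390.1, 0.0, 258.6], [0.0, 390.1, 190.9], [0.0, 0.0, 1.0]] [[-0.09, 0.996, 0.009], [0.833, 0.08, -0.547], [-0.546, -0.042, -0.837]] [  45.7 -398.6 1473.7]
top [[397.1, 0.0, 253.6], [0.0, 397.1, 191.8], [0.0, 0.0, 1.0]] [[0.029, -1.0, -0.001], [-0.985, -0.028, -0.173], [0.173, 0.006, -0.985]] [ -12.1  562.4 1135.9]
wrist [[314.4, 0.0, 253.6], [0.0, 314.4, 193.3], [0.0, 0.0, 1.0]] [[0.28, 0.96, -0.002], [0.931, -0.271, 0.245], [0.235, -0.07, -0.969]] [-648.8  -29.4  388.8]
0.15 [181.9145497  623.59948133 221.72793516] [ 1.41390644e-01  9.89953621e-01 -7.12830824e-04 -7.23964497e-05] 87.0367964162683 [-0.85100315  0.13430532  0.3550665 ]
```

View pics/top0.png

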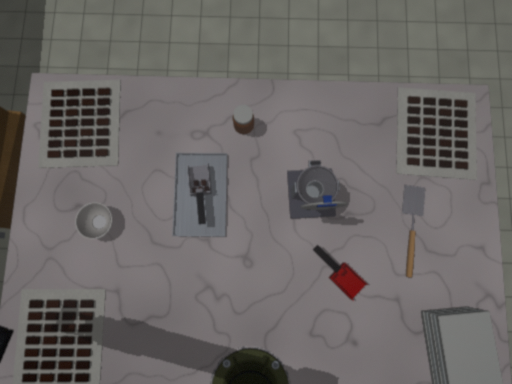

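View pics/side0.png

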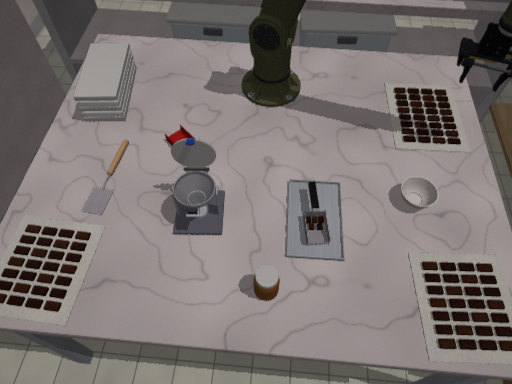

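View pics/wrist0.png

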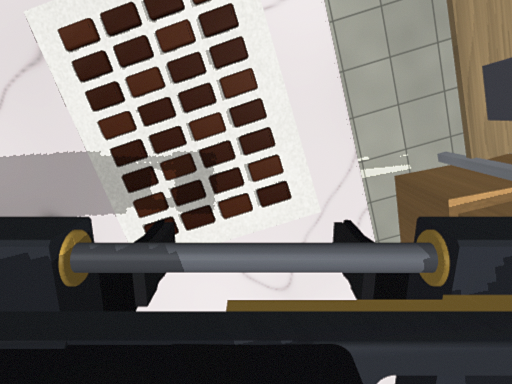

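```bash
cat > h.py <<'E'
from cell import r,optics,status
import cv2,numpy as np
from scipy.spatial.transform import Rotation as Rot
def pr(n,P,p=None):
    p=p or optics.camera_params(n); P=np.atleast_2d(np.array(P,float))
    c=P@np.array(p["R"]).T+np.array(p["t"]); u=c@np.array(p["intrinsics"]).T
    return u[:,:2]/u[:,2:]
def ray(n,uv,p=None):
    p=p or optics.camera_params(n); R=np.array(p["R"]);t=np.array(p["t"])
    d=R.T@np.linalg.solve(np.array(p["intrinsics"]),np.array([uv[0],uv[1],1.]))
    return -R.T@t,d/np.linalg.norm(d)
def plane(n,uv,z,p=None):
    o,d=ray(n,uv,p); return o+d*(z-o[2])/d[2]
def tri(a):
    A=np.zeros((3,3));b=np.zeros(3)
    for n,uv in a:
        o,d=ray(n,uv);M=np.eye(3)-np.outer(d,d);A+=M;b+=M@o
    X=np.linalg.solve(A,b)
    return X,[np.round(pr(n,X)[0]-uv,1) for n,uv in a]
E
python3 - <<'E'
from h import *
t=cv2.imread("pics/top0.png");s=cv2.imread("pics/side0.png")
def z(im,x,y,w,h,f,name):
    cv2.imwrite(name,np.clip(cv2.resize(im[y:y+h,x:x+w],None,fx=f,fy=f,interpolation=cv2.INTER_CUBIC)*1.5,0,255).astype(np.uint8))
z(t,165,145,80,100,6,"pics/t_tray.png");z(t,270,145,100,80,7,"pics/t_disp.png")
z(s,270,165,90,100,6,"pics/s_tray.png");z(s,145,120,100,120,5,"pics/s_disp.png")
E
```

```text
(no output)
```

View pics/t_tray.png

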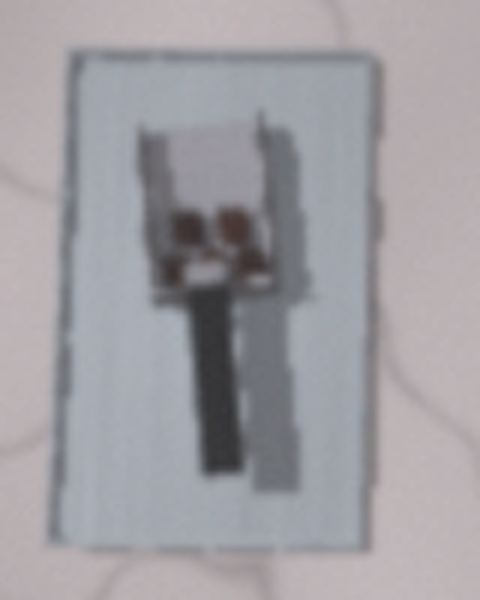

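View pics/t_disp.png

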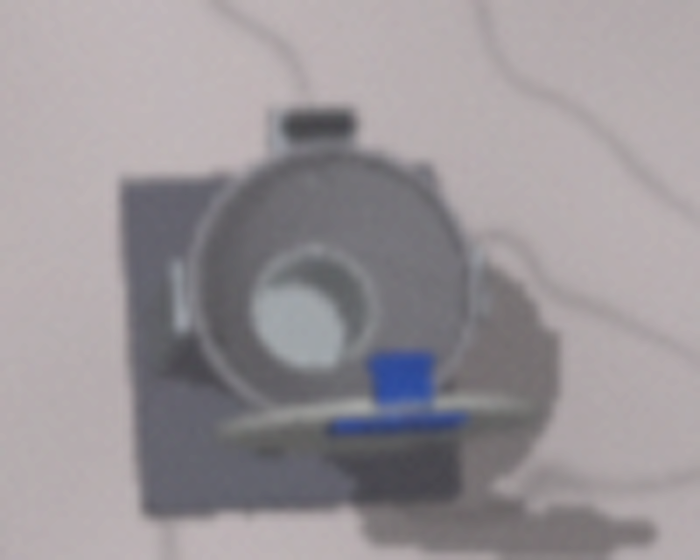

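View pics/s_tray.png

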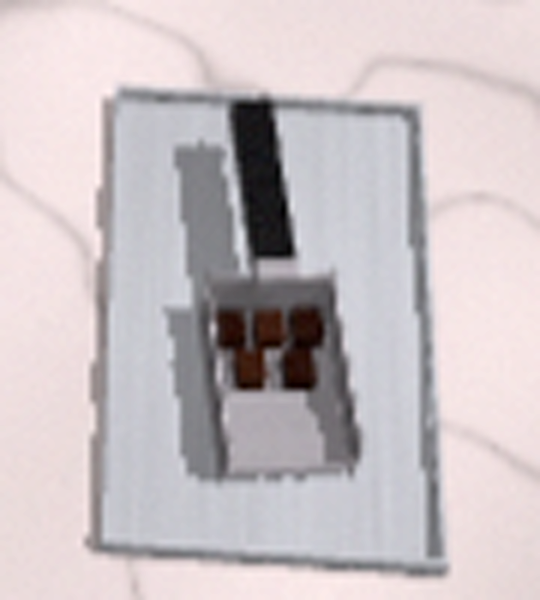

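View pics/s_disp.png

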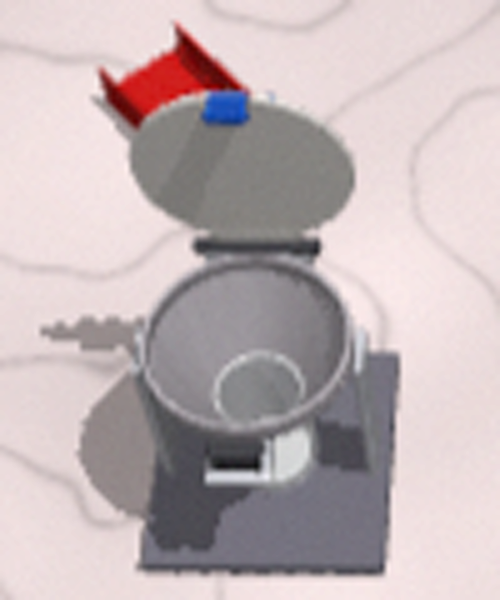

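```bash
python3 - <<'E'
from h import *
T=lambda x,y:(270+x/7-.4,145+y/7-.4); S=lambda x,y:(145+x/5-.4,120+y/5-.4)
TT=lambda x,y:(165+x/6-.4,145+y/6-.4); SS=lambda x,y:(270+x/6-.4,165+y/6-.4)
print("base top",[np.round(plane("top",T(*c),12),1)[:2] for c in [(122,178),(145,515),(460,500)]])
print("base side",[np.round(plane("side",S(*c),12),1)[:2] for c in [(145,565),(385,568),(398,352)]])
# rim left/right/top extremes at z=135
print("rim top",[np.round(plane("top",T(*c),135),1)[:2] for c in [(188,285),(478,285),(325,147)]])
print("rim side",[np.round(plane("side",S(*c),135),1)[:2] for c in [(142,345),(353,345),(250,437)]])
print("hinge side",[np.round(plane("side",S(*c),138),1)[:2] for c in [(195,247),(320,247)]])
print("catch top",np.round(plane("top",T(320,125),140),1))
print("pad", tri([("top",T(403,395)),("side",S(226,108))]))
print("handle front",tri([("top",TT(212,292)),("side",SS(274,258))]),np.round(plane("top",TT(212,292),57),1),np.round(plane("side",SS(274,258),57),1))
print("handle rear",tri([("top",TT(223,472)),("side",SS(251,100))]),np.round(plane("top",TT(223,472),57),1),np.round(plane("side",SS(251,100),57),1))
print("tray top",[np.round(plane("top",TT(*c),12),1)[:2] for c in [(72,55),(375,55),(370,548),(50,545)]])
print("tray side",[np.round(plane("side",SS(*c),12),1)[:2] for c in [(115,92),(418,105),(443,568),(92,545)]])
print("nose corners", [np.round(plane("top",TT(*c),37),1)[:2] for c in [(141,128),(260,118)]])
E
```

```text
base top [array([640.6, -97.8]), array([ 490.6, -109.9]), array([ 501.1, -246.8])]
base side [array([ 652. , -231.5]), array([640.9, -94.5]), array([ 493.3, -107.5])]
rim top [array([ 569. , -114.9]), array([ 572.2, -229.6]), array([ 626.6, -169. ])]
rim side [array([ 581.4, -226.5]), array([ 570.5, -113.2]), array([ 632.9, -158.2])]
hinge side [array([ 516.1, -210. ]), array([ 509.4, -140.8])]
catch top [ 634.4 -166.2  140. ]
pad (array([ 508.94228097, -178.21183864,  251.67114718]), [array([-0.1,  0. ]), array([-0.1, -0. ])])
handle front (array([553.21409385, 165.55164836,  50.2473391 ]), [array([-0.7, -0. ]), array([-0.7,  0. ])]) [552.1 162.6  57. ] [557.1 166.7  57. ]
handle rear (array([463.70622294, 153.95397043,  52.91758723]), [array([-0.3, -0. ]), array([-0.3,  0. ])]) [463.3 152.6  57. ] [466.5 154.3  57. ]
tray top [array([682.9, 248.6]), array([687.4,  90.5]), array([431.3,  82.7]), array([428.2, 243.8])]
tray side [array([436.6,  88.4]), array([429.6, 246. ]), array([688.7, 251.6]), array([692.5,  90. ])]
nose corners [array([638.9, 205.9]), array([645.9, 145.7])]
```

```bash
cat >> h.py <<'E'
D=np.array([571.5,-170.5]); YD=0.08
GRIP_OFF=0.  # set after grasp
def scoopR(yaw,pitch): return Rot.from_euler('ZY',[yaw,pitch]).as_matrix()
def toolq(S,flip=False):
    M=np.column_stack([S[:,0],-S[:,1],-S[:,2]]) if flip else np.column_stack([-S[:,0],S[:,1],-S[:,2]])
    return Rot.from_matrix(M).as_quat()
def tcp_for_grip(g,S): # g=grasp point position
    return np.array(g)-19*S[:,2]
def tcp_for_nose(N,yaw,pitch,dx=0):
    S=scoopR(yaw,pitch); g=np.array(N)+S@np.array([-132+dx,0,36.]); return tcp_for_grip(g,S),S
E
python3 - <<'E'
from h import *
print("jar",plane("side",(266,272),100),plane("top",(243,112),100), "bowl",plane("top",(95,221),50))
g=np.array([522,160.5,49]);S=scoopR(.12,0)
for f in (0,1):
  print("grasp",f,r.solve_ik(tcp_for_grip(g,S),toolq(S,f)))
  for yaw in (-1.2,-1.5,-1.9):
    for p in (0,.5,.95):
      d=np.array([np.cos(yaw),np.sin(yaw),0]); N=np.array([*D,0])-25*d; N[2]=150
      t,S2=tcp_for_nose(N,yaw,p,8); q=r.solve_ik(t,toolq(S2,f)); print(f,yaw,p,np.round(t),None if q is None else np.round(q,2))
E
```

```text
jar [780.21826171  42.19714168 100.        ] [792.16701427  41.77054363 100.        ] bowl [461.69567533 468.18142022  50.        ]
grasp 0 [-0.64170093  0.28795001  0.33457457  1.92648218 -0.11526997  0.94548912
  1.43851367]
0 -1.2 0 [518. -32. 167.] [-0.65  0.08  0.69  1.87 -0.05  1.21  0.43]
0 -1.2 0.5 [526. -53. 224.] [ 0.13  0.3   0.22  1.57 -0.43  1.62  0.78]
0 -1.2 0.95 [541. -93. 261.] [ 0.26  0.61  0.34  1.31 -0.74  2.05  0.93]
0 -1.5 0 [561. -22. 167.] [-0.64  0.2   0.72  1.77 -0.14  1.22  0.18]
0 -1.5 0.5 [563. -45. 224.] [ 0.14  0.27  0.23  1.61 -0.51  1.51  0.53]
0 -1.5 0.95 [566. -87. 261.] [ 0.27  0.52  0.38  1.45 -0.88  1.89  0.77]
0 -1.9 0 [620. -30. 167.] [-0.57  0.34  0.72  1.63 -0.23  1.26 -0.14]
0 -1.9 0.5 [612. -52. 224.] [ 0.15  0.23  0.22  1.66 -0.57  1.32  0.19]
0 -1.9 0.95 [598. -92. 261.] [ 0.    0.43  0.75  1.67 -1.11  1.71  0.63]
grasp 1 [-0.8135569   0.30802135  0.53357024  1.93234762 -0.19064563  0.95055281
 -1.63993923]
1 -1.2 0 [518. -32. 167.] [-0.98  0.11  1.06  1.88 -0.1   1.21 -2.66]
1 -1.2 0.5 [526. -53. 224.] [-0.49  0.47  1.07  1.6  -0.68  1.75 -2.13]
1 -1.2 0.95 [541. -93. 261.] [ 0.28  0.61  0.3   1.31 -0.73  2.04 -2.22]
1 -1.5 0 [561. -22. 167.] None
1 -1.5 0.5 [563. -45. 224.] [-0.5   0.43  1.07  1.63 -0.76  1.65 -2.41]
1 -1.5 0.95 [566. -87. 261.] [-0.05  0.64  0.87  1.47 -1.06  2.05 -2.25]
1 -1.9 0 [620. -30. 167.] [ 0.87  0.56 -1.18  1.57  0.52  1.36  2.45]
1 -1.9 0.5 [612. -52. 224.] None
1 -1.9 0.95 [598. -92. 261.] [-0.2   0.55  1.07  1.68 -1.24  1.84 -2.45]
```

```bash
python3 - <<'E'
from h import *
g=np.array([522,160.5,49]);S=scoopR(.12,0)
t=tcp_for_grip(g,S); t[2]=150
r.movep(t,toolq(S)); 
p=optics.camera_params("wrist"); im=optics.camera("wrist"); cv2.imwrite("pics/w1.png",im)
import pickle; pickle.dump(p,open("w1.pkl","wb"))
print(status.get_clock(),status.get_eef_pos(),np.round(status.get_q(),2))
P=[[515,160,57],[522,160.5,57]]; print(pr("wrist",P,p))
E
```

```text
2.2833 [521.82341469 161.80920863 150.0655593 ] [-0.67  0.15  0.35  1.82 -0.06  1.18  1.39]
[[252.74286164 188.21229775]
 [252.32529848 196.36370896]]
```

View pics/w1.png

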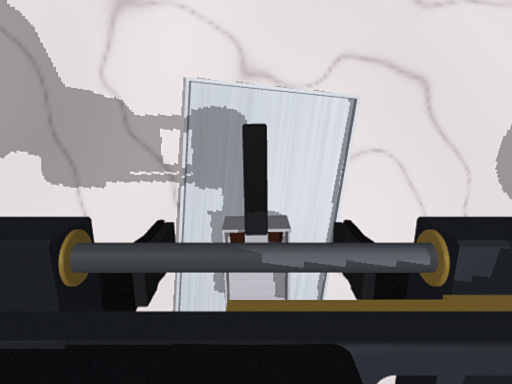

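```bash
python3 - <<'E'
from h import *
import pickle
p=pickle.load(open("w1.pkl","rb"))
a=plane("wrist",(254.7,124),57,p);b=plane("wrist",(256.8,235),57,p)
print(a,b,np.linalg.norm(b-a),np.arctan2(*(b-a)[[1,0]]))
E
```

```text
[463.02766845 155.23286621  57.        ] [555.79496405 168.49650638  57.        ] 93.71069994934214 0.14201504664494086
```

```bash
cat >> h.py <<'E'
G0=np.array([524.0,163.5,49.]); Y0=0.132; DX=8
E
python3 - <<'E'
from h import *
S=scoopR(Y0,0); t=tcp_for_grip(G0,S)
r.servo_line(t+[0,0,60],toolq(S),rate=120)
print(r.servo_line(t,rate=90,stop_force=8), status.get_eef_pos())
r.grip(10,grip_force=50); print("open",status.get_opening(),status.get_wrist_force())
r.servo_line(t+[0,0,60],rate=60); r.hold(.3)
print(status.get_clock(),status.get_opening(),status.get_wrist_force(),status.get_ft_torque())
cv2.imwrite("pics/s2.png",optics.camera("side")[130:290,230:400].repeat(4,0).repeat(4,1))
cv2.imwrite("pics/w2.png",optics.camera("wrist"))
E
```

```text
False [524.48908347 163.59482058  30.41898409]
open 19.598919443781828 [ 0.52545891  1.14417535 -0.16515008]
6.3 19.307569485854366 [-1.46020071e-03  8.26981225e-01 -3.78337656e+00] [ 0.020882    0.13550888 -0.02738258]
```

View pics/s2.png

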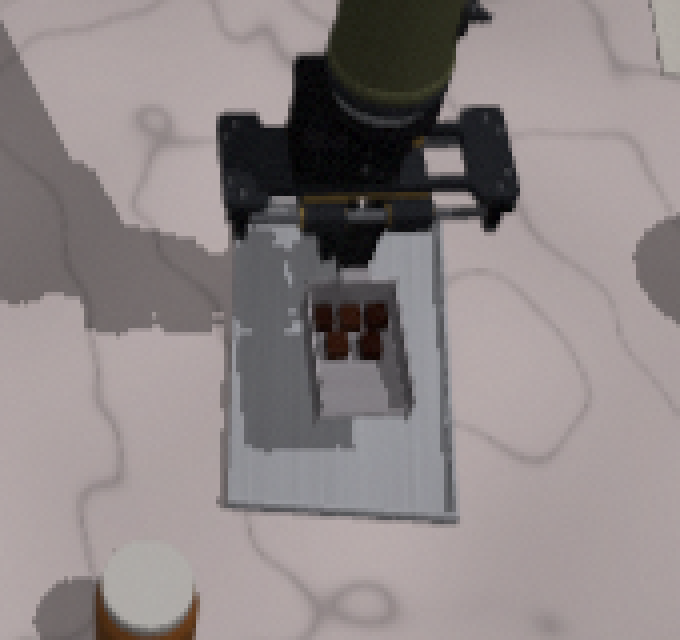

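View pics/w2.png

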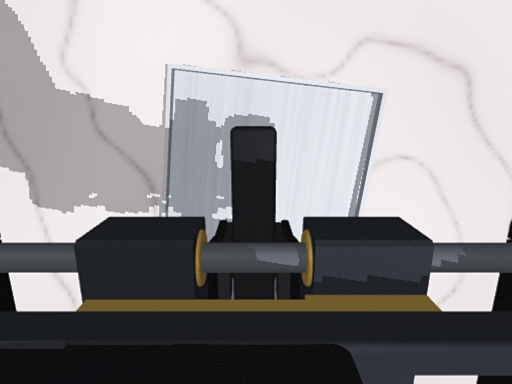

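```bash
cat >> h.py <<'E'
YP=-1.57
def Npt(back,z,yaw=YP):
    d=np.array([np.cos(yaw),np.sin(yaw),0]); N=np.array([D[0]+4,D[1],0])-back*d; N[2]=z; return N
E
python3 - <<'E'
from h import *
t,S=tcp_for_nose(Npt(130,190),YP,0,DX)
p0=status.get_eef_pos()
r.servo_line([p0[0],p0[1],t[2]],rate=100)
Sm=scoopR(-.7,0); m=(np.array(p0)+t)/2+[20,0,0]; m[2]=t[2]
r.servo_line(m,toolq(Sm),rate=90)
r.servo_line(t,toolq(S),rate=60)
t,S=tcp_for_nose(Npt(27,152),YP,0,DX)
r.servo_line(t,toolq(S),rate=100)
t,S=tcp_for_nose(Npt(27,152),YP,.2,DX)
r.servo_line(t,toolq(S),rate=80)
r.hold(.2)
print(status.get_clock(),status.get_opening(),np.round(status.get_q(),2))
cv2.imwrite("pics/s3.png",optics.camera("side")[100:260,120:290].repeat(4,0).repeat(4,1))
cv2.imwrite("pics/t3.png",optics.camera("top")[110:260,220:390].repeat(4,0).repeat(4,1))
E
```

```text
11.625 19.482544355395035 [-0.43  0.23  0.64  1.69 -0.34  1.32  0.3 ]
```

View pics/s3.png

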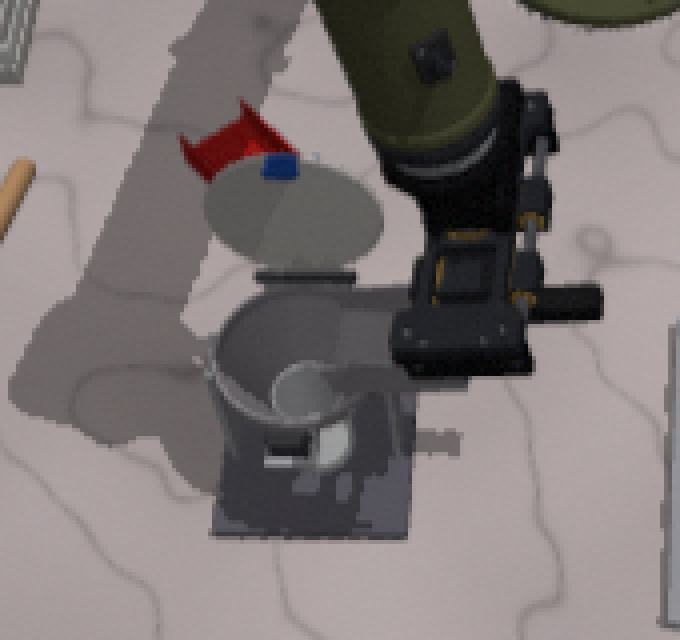

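View pics/t3.png

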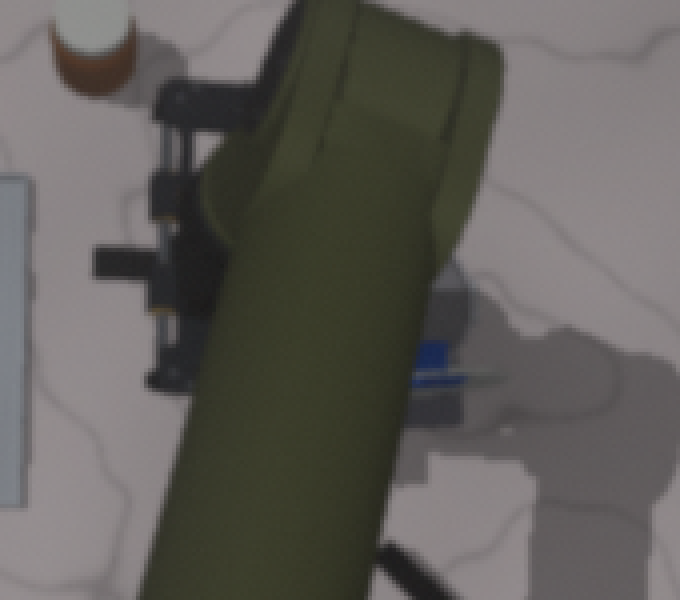

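```bash
python3 - <<'E'
from h import *
N=Npt(27,152)
P=[N+[30,0,0],N-[30,0,0],[*D,135]]
print((pr("side",P)-[120,100])*4)
E
```

```text
[[324.7322173  380.68986185]
 [339.85718959 306.21717797]
 [296.68674365 348.85334743]]
```

```bash
python3 - <<'E'
from h import *
for p in (.5,.72,.85,.93):
    t,S=tcp_for_nose(Npt(27,152),YP,p,DX)
    r.servo_line(t,toolq(S),rate=70 if p<.6 else 40)
    cv2.imwrite(f"pics/s4_{p}.png",optics.camera("side")[100:260,120:290].repeat(3,0).repeat(3,1))
r.hold(.6)
print(status.get_clock(),status.get_opening(),np.round(status.get_q(),2),status.get_wrist_force())
cv2.imwrite(f"pics/s4_end.png",optics.camera("side")[100:260,120:290].repeat(3,0).repeat(3,1))
E
python3 -c "
import cv2,numpy as np
i=[cv2.imread(f'pics/s4_{k}.png')[::1,::1] for k in ('0.72','0.85','0.93','end')]
i=[cv2.resize(x,(400,300)) for x in i]
cv2.imwrite('pics/m4.png',np.vstack([np.hstack(i[:2]),np.hstack(i[2:])]))"
```

```text
15.0 19.4007686452894 [ 0.1   0.52  0.61  1.49 -0.97  1.89  0.77] [ 0.15146238  0.3142512  -2.72364424]
```

View pics/m4.png

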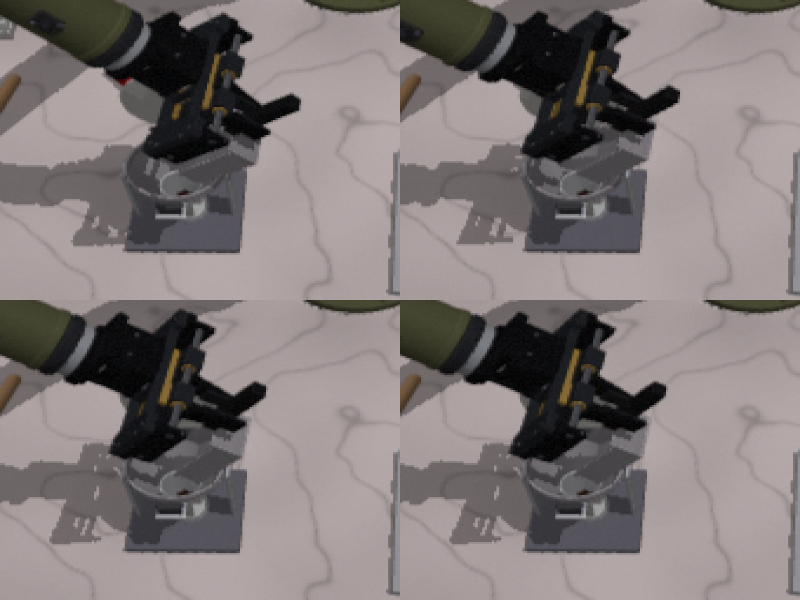

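```bash
python3 - <<'E'
from h import *
for p in (.6,.3,0):
    t,S=tcp_for_nose(Npt(27,152),YP,p,DX); r.servo_line(t,toolq(S),rate=110)
t,S=tcp_for_nose(Npt(150,190),YP,0,DX); r.servo_line(t,toolq(S),rate=150)
r.hold(.3)
print(status.get_clock(),status.get_opening(),status.get_wrist_force(),status.get_eef_pos()-t)
cv2.imwrite("pics/s5.png",optics.camera("side")[110:260,140:330].repeat(4,0).repeat(4,1))
cv2.imwrite("pics/t5.png",optics.camera("top")[140:220,200:360].repeat(5,0).repeat(5,1))
E
```

```text
17.8667 19.63769006725591 [-0.30493018  0.54467389 -2.4019111 ] [-0.02982047 -0.68328608 -0.13138168]
```

View pics/s5.png

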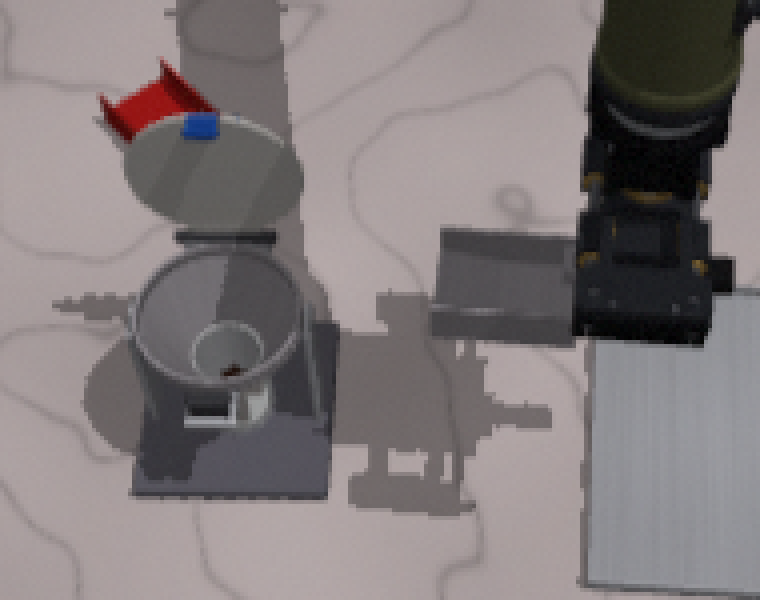

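View pics/t5.png

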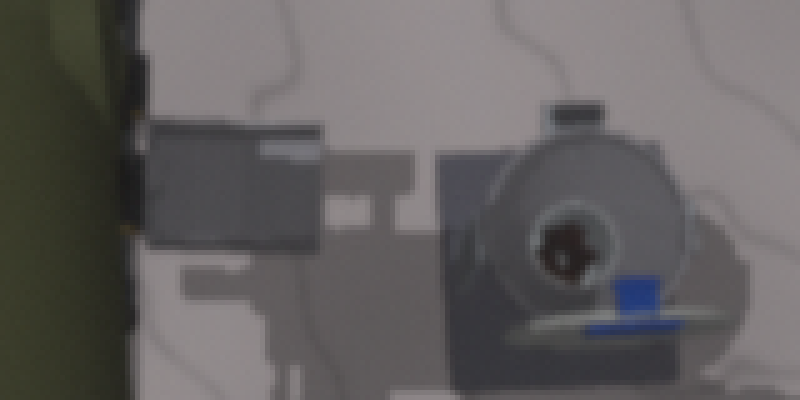

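```bash
python3 - <<'E'
from h import *
t=optics.camera("top");s=optics.camera("side")
f=lambda im,x,y,w,h:np.clip(cv2.resize(im[y:y+h,x:x+w],(400,400),interpolation=cv2.INTER_CUBIC)*1.8,0,255).astype(np.uint8)
cv2.imwrite("pics/z6.png",np.hstack([f(t,298,175,34,34),f(s,178,180,34,34)]))
# expected throat / floor / heights
th=np.linspace(0,2*np.pi,9)[:-1]
for z in (16,50,82):
    c=[*D,z]; print(z,np.round((pr("top",c)-[298,175])*400/34),np.round((pr("side",c)-[178,180])*400/34))
E
```

```text
16 [[147. 204.]] [[251. 347.]]
50 [[166. 181.]] [[235. 277.]]
82 [[185. 158.]] [[219. 208.]]
```

View pics/z6.png

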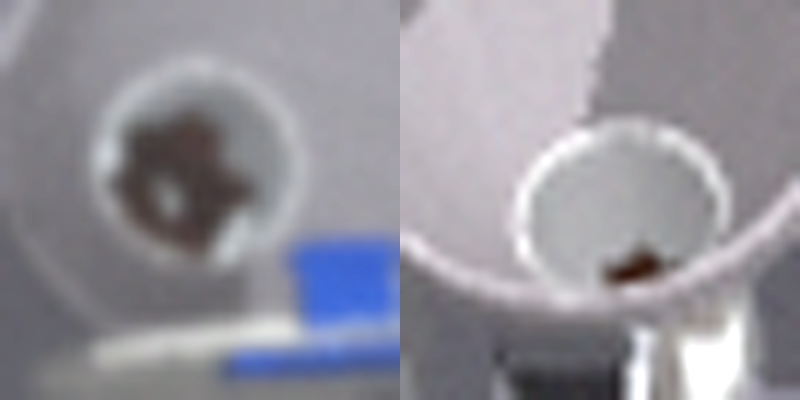

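```bash
python3 - <<'E'
from h import *
S=scoopR(Y0,0); t=tcp_for_grip(G0,S)
p0=np.array(status.get_eef_pos())
m=(p0+t)/2+[20,0,0]; m[2]=p0[2]
r.servo_line(m,toolq(scoopR(-.7,0)),rate=110)
r.servo_line([t[0],t[1],p0[2]],toolq(S),rate=110)
r.servo_line(t+[0,0,15],rate=120)
print(r.servo_line(t-[0,0,1],rate=25,stop_force=3),status.get_eef_pos()[2]-t[2],status.get_wrist_force())
cv2.imwrite("pics/s7a.png",optics.camera("side"))
r.grip(35); r.hold(.2)
r.grip(60)
r.servo_line(t+[0,0,120],rate=140)
print(status.get_clock())
r.movep([430,-60,330],toolq(scoopR(YD,0)))
cv2.imwrite("pics/s7.png",optics.camera("side"));cv2.imwrite("pics/t7.png",optics.camera("top"))
print(status.get_clock())
E
```

```text
True -0.15514944118478624 [-0.88927866  0.80118563  4.59646973]
24.775
26.0333
```

View pics/s7.png

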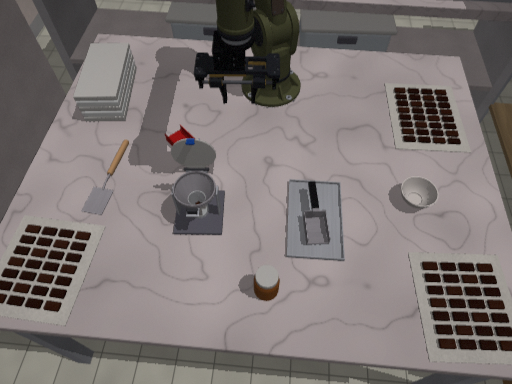

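View pics/t7.png

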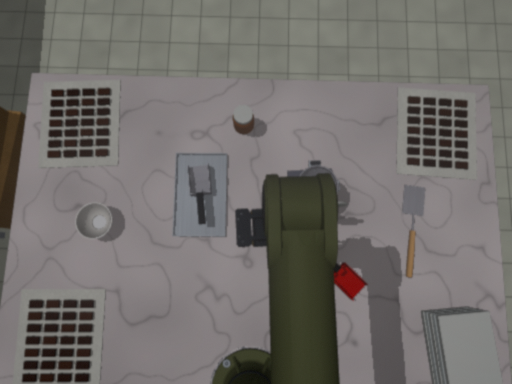

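```bash
cat >> h.py <<'E'
def cov(phi,rho,off,w=0):
    c,s=np.cos(phi),np.sin(phi); X=rho*c-off*s-w; Z=rho*s+off*c
    h=D-62*np.array([np.cos(YD),np.sin(YD)])
    return np.array([h[0]+X*np.cos(YD),h[1]+X*np.sin(YD),135.5+Z])
E
python3 - <<'E'
from h import *
r.grip(0)
q=toolq(scoopR(YD,0))
s=cov(np.pi/2,95,45)
r.movep(s+[0,0,60],q); r.servo_line(s,q,rate=150)
f0=status.get_wrist_force()
for ph in np.deg2rad([88,78,68,58,48,38,28,20,14]):
    hit=r.servo_line(cov(ph,97,9,10),rate=90,stop_force=8)
    print(round(np.degrees(ph)),hit,np.round(status.get_eef_pos(),1),np.round(status.get_wrist_force()-f0,1))
    if hit: break
print(status.get_clock())
cv2.imwrite("pics/s8.png",optics.camera("side")[90:250,110:310].repeat(4,0).repeat(4,1)[:600])
E
```

```text
88 False [ 494.3 -176.8  233.1] [ 0.7 -0.4 -1.3]
78 False [ 510.7 -175.5  232.2] [ 0.2  0.2 -1. ]
68 False [ 527.2 -174.1  228.7] [ 0.1 -0.6 -0.7]
58 False [ 543.  -172.8  222.4] [-0.6  1.1 -0.7]
48 False [ 557.4 -171.6  213.5] [-0.2  0.6 -1.4]
38 False [ 570.1 -170.6  202.1] [-0.5  0.3  0.5]
28 False [ 580.7 -169.6  188.6] [-0.5  0.6 -0.9]
20 False [ 587.3 -169.   176.5] [ 0.2  0.5 -0.7]
14 False [ 591.2 -168.7  167. ] [-0.4 -0.3 -0.3]
31.4417
```

View pics/s8.png

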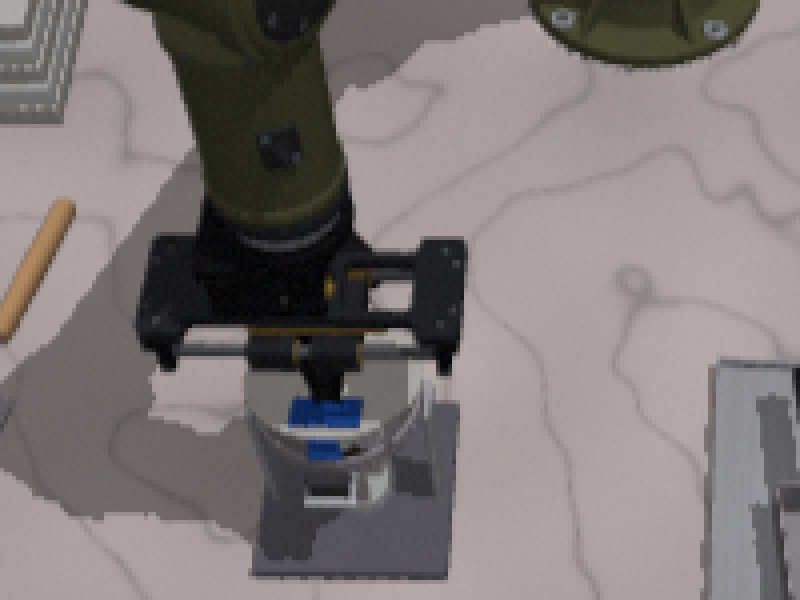

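```bash
python3 - <<'E'
from h import *
p=np.array(status.get_eef_pos())
r.servo_line(p+[0,0,6],rate=100)
a=cov(0,104,9); r.servo_line([a[0],a[1],p[2]+6],rate=60)
f0=status.get_wrist_force()
for z in (155,150,148,147,146,145,144,143,142):
    hit=r.servo_line([a[0],a[1],z],rate=25,stop_force=22)
    print(z,hit,round(status.get_eef_pos()[2],1),np.round(status.get_wrist_force()-f0,1))
    if hit: break
r.hold(.3); print(np.round(status.get_wrist_force()-f0,1))
r.servo_line([a[0],a[1],230],rate=120)
r.movep([430,-60,330],toolq(scoopR(YD,0)))
print(status.get_clock())
for n in("side","top"):
  cv2.imwrite(f"pics/{n}9.png",optics.camera(n))
s=cv2.imread("pics/side9.png")[120:250,140:350]; cv2.imwrite("pics/s9.png",cv2.resize(s,None,fx=3.8,fy=3.8,interpolation=cv2.INTER_CUBIC))
E
```

```text
155 False 155.2 [1.  0.4 3.3]
150 False 149.1 [ 1.2 -1.2 -0.1]
148 False 147.6 [ 0.3 -0.1  0.5]
147 False 146.9 [ 1.3  0.2 -0.1]
146 False 145.9 [ 1.4  0.3 -1.2]
145 False 145.0 [0.3 0.3 0.8]
144 False 144.9 [-0.9 -0.1  4.9]
143 False 144.8 [-3.7  1.5  9.1]
142 False 144.7 [-3.9  1.2 14.6]
[-4.3  2.6 14.4]
37.3583
```

View pics/s9.png

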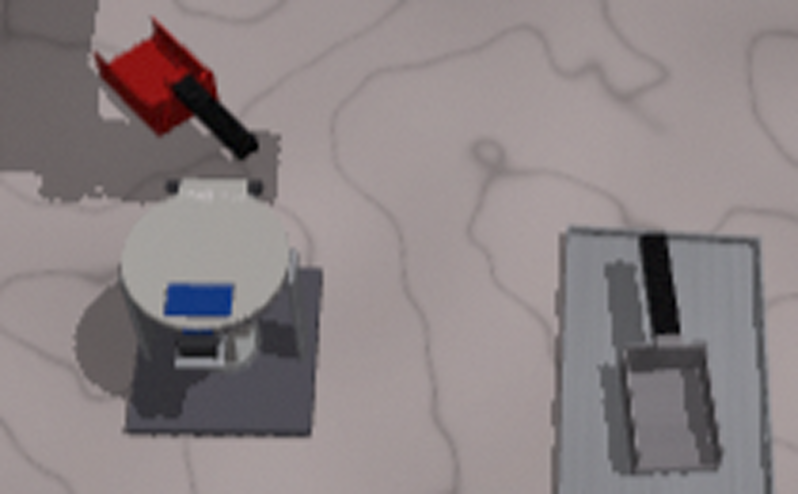

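```bash
python3 - <<'E'
from h import *
s=cv2.imread("pics/side9.png"); hsv=cv2.cvtColor(s,cv2.COLOR_BGR2HSV)
m=cv2.inRange(hsv,(105,150,60),(130,255,255))
n,l,st,c=cv2.connectedComponentsWithStats(m); print(st[1:],c[1:])
for a in (0,.05,.11): print(a,pr("side",cov(a,103,9)))
print(status.get_wrist_force(),status.get_opening()); r.hand_in(); print(status.get_clock())
E
```

```text
[[184 195  17   8 124]
 [188 207   4   1   4]
 [193 207   3   1   3]] [[191.7983871  198.83870968]
 [189.5        207.        ]
 [194.         207.        ]]
0 [[192.13450067 198.1778609 ]]
0.05 [[191.89473608 196.94865196]]
0.11 [[191.62051462 195.36149905]]
[ 0.45427911  0.23151908 -0.83697019] 0.5526206486638441
the job is handed in; nothing more can be done
the job is handed in; nothing more can be done
```

I poured the chunks from the steel scoop through the funnel, laid the scoop back upright in the tray, closed the cover and pressed its blue pad down. The job is handed in; the clock read 37.4 s shortly before that.

**Chunks:** After pouring, the scoop was empty and brown chunks lay low in the tube. I saw none in the funnel or on the table. I could not count all five in the tube one by one. The drop in wrist force was about 1.4 N against 0.5 N expected, so it gave no reliable count.

**Scoop:** The last side picture shows it lying released, upright and empty in the tray.

**Cover:** The pad met a hard stop at 144.7 mm, against 144.5 mm expected when shut, and I pressed it to about 14 N. After I let go, the pad's position in the side picture matched an angle of 0 rad to within 0.7 pixel. I saw no distinct snap in the sampled force readings, so the latch is inferred from that position.

**Bystanders:** The jar, bowl and spatula looked unmoved in the wide pictures taken after the scoop was put back. I judged that by eye, without measuring.

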